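# Find the index plate's hidden hole and set the head to zero

## Task

Bring the wood-carving indexing head to its zero so that the first flute of the cherry knob can be cut. Take the red-handled index pin out of the wooden block, set its nose down on the index plate at the end of the cover's curved slot away from the brass stop, and slide it lightly along the slot towards the stop until it drops into the plate's one hidden hole; push it fully home there, collar flat on the cover. Then swing the pin, and the plate with it, up against the brass stop and leave it standing there fully home, pressing gently throughout and disturbing nothing else.

Things in the scene. Friction and masses are not known exactly. Their poses are not given: they have to be found in the camera images.
- index_pin: Index pin standing upright in the wooden block, 78 mm long, 140 g. Origin: centre of the steel collar's underside; z runs up the handle. Below the origin the steel shank (10 mm diameter) reaches 20 mm down, its last 6 mm tapering to a flat 5 mm tip. Above it: collar, 26 mm diameter, 5 mm thick; 15 mm neck to 9 mm; red handle, 20 mm diameter, from 9 to 58 mm.
- index_head: Indexing head: round grey housing bolted to the bench (198 mm diameter, 236 mm over its side lugs), flat metal cover 45 mm above the bench, a cherry knob (46 mm diameter, top 96 mm above the bench) on the spindle in the middle. Origin: on the spindle axis, at the bench; z up; its -x side, towards the robot, has the curved slot. Cover and plate are damaged by more than 40 N from the pin.
- cover_top (a point): Middle of the cover, on the spindle axis at the height of the cover's top (45 mm above the bench). The curved slot through the cover is 14 mm wide, its centre line at 72 mm radius round this point, from slot_far round the front (the head's -x side) to slot_zero.
- plate_top (a point): On the spindle axis at the height of the black index plate's top, 8 mm below the cover's top: with its nose on the plate, the pin's collar stands 12 mm above the cover. The plate has one through hole, 13 mm wide along the slot and 15 mm across, on the slot's centre line, 25 to 90 mm along it from slot_zero; where, cannot be seen. There the pin sinks 12 mm until the collar lies on the cover.
- slot_zero (a point): Where the pin's axis stands when its collar touches the brass stop: on the slot's centre line at the height of the cover's top. The brass stop is a block 28 mm across the slot, 12 mm thick, 8 mm high on the cover over this end of the slot, its face 13 mm beyond this point.
- slot_far (a point): End of the slot away from the stop: last point of its centre line that the pin's axis can reach, at the height of the cover's top; 1.62 rad round the spindle from slot_zero. The plate turns stiffly and stays where it is left: about 8 N sideways at the pin moves it, so a nose pressed down with more than about 10 N drags the plate along instead of sliding over it.
- pin_block: Wooden block 110 x 50 x 40 mm, fixed, with three upright holes 26 mm deep in a row. Origin: centre of its underside; the pin's hole (13 mm) is at x = -26 mm in its frame; the two smaller holes are empty.
- spare_knob: Second cherry knob, 46 mm diameter, 41 mm high, loose on the bench; leave it alone. Origin: centre of its underside.
- sand_block: Sanding block, 52 x 98 x 24 mm, loose on the bench; leave it alone. Origin: centre of its underside.
- pencil: Red carpenter's pencil, 14 x 166 x 8 mm, loose on the bench in front of the head; leave it alone. Origin: centre of its underside.
- wax_tin: Round wax tin with a green lid, 69 mm diameter, 35 mm high, loose on the bench; leave it alone. Origin: centre of its underside.
Mind the look-alikes: they are no part of the job. There is more than one size of the index_pin; the one meant has the size given above.

How it is judged:
By the outcome, as a careful person would: the job done as asked, in the order asked, and still so for the second after the job is handed in, with the robot touching nothing.
It also fails if it takes over 58 s, if anything falls off the work surface, if the arm or the gripper's body presses on something with over 40 N, if the wrist force passes 120 N, or if a joint passes its speed limit or range.

## Robot

A 6-joint arm with a two-finger parallel gripper is mounted at the origin on a cart in front of the work surface, level with it; the furniture and walls round the work are solid. World frame = base frame: x ahead of the robot, y to its left, z up, the work surface at z = 0. Lengths are in m, angles in rad, forces in N, time in s.
With the tool pointing down it reaches from about 0.35 to 0.85 m from the base axis. Payload 8.1 kg.
Tool frame: the origin (TCP) lies midway between the tips of the shut fingers; the grasp point (between the pads) lies robot.grip_depth behind it (robot.grip_depth is the distance from the TCP to the grasp point, in m); z points along the fingers, y is the line along which they close (so a half turn about z gives the same grasp; the last joint's range is limited). The gripper opens to 93 mm and grips with 3 to 60 N. Pads are 15 mm wide; open, the fingers measure 128 mm over their backs; the gripper's body (75 mm by 188 mm) begins 65 mm behind the grasp point.
Start: joints at [1.026, 0.13, 1.488, -0, 1.523, -0.085], TCP at [0.266, 0.538, 0.219] pointing down, gripper open.
Joint ranges: [-2.96, 2.96], [-0.89, 2.26], [0.02, 2.5], [-1.34, 4.48], [0, 2.73], [-2.66, 2.66]. Speed limits (rad/s): [2.39, 2.39, 2.79, 3.14, 3.14, 3.14].

## Interface

Orientations are given as a rotation vector (axis times angle).
In Python, from plant import robot gives the robot as it stands.
- The arm moves only by the tool carry_out, never from a script. Its argument "rows" is a list of rows, each a list of 6 numbers: the shift along the tool's x, y, z in m, then the turn, a rotation vector about the tool's x, y, z in degrees. A call has 1 to 12 rows; each row is the pose to reach, as a shift and turn from the pose commanded when the call began, along the tool's axes at that moment; what a row does not reach only later rows make up. A row lasts 1/8 s, in which the tool goes at most 62.5 mm and 10.7 degrees, less where a joint would pass 70% of its speed; a pose out of reach is approached as far as the arm can. A call with a gripper value outside its range is refused whole. "jaw" is the closure in counts, from 0 (fully open) to 255 (shut), set as the call begins (left out, the last holds). The fingers move at their own pace and stop on an object; "force" is the grip in N (left out, the last holds). Time passes only in rows, so rows that repeat a pose let the fingers close. It gives the time, the measured TCP pose, the force, the opening and the grip force at its end, in the units of the state.
- robot.read_state(): the state, without advancing time (a new reading comes with each control period).
- robot.read_camera(name): name is "scene" or "top" or "wrist"; returns the picture (480x640x3 uint8, red, green, blue); there is no depth.
- robot.camera_model(name): a dict with "fx", "fy", "cx", "cy" (pixels), "R" (3x3) and "t" (3): a world point X has camera coordinates R X + t; the wrist camera has in their place "mount" (4x4, takes a point from camera to tool coordinates, whose origin is the TCP and whose axes are the flange's). Camera axes: x right, y down, z forward; pixel columns grow to the right and rows downward; lengths in m; the calibration is good to about 2 mm. The wrist camera is an equidistant fisheye: a pixel r from the principal point sees the ray r / f radians off the axis. A picture is of the moment at which its call begins: read the wrist's pose just before it. camera_model takes no time and is no camera call.
- robot.close_job(): hands the job in; it is judged then, once.
Trained networks look in the newest picture that a camera, given by its name, has taken for a name from the list of things; names that differ only in an ending like _2 or _b are one class to them, and where a whole thing is asked for, a point or a joint stands for the part that bears it (a point fixed in the world has none). Each returns a list of dicts, best first, with "conf" (0 to 1); they miss things now and then, are a little off and sometimes report something else, mostly with a low value. They report only what shows in the picture. A call takes as long as a camera call. They do not tell look-alikes from the thing itself.
- robot.outline_of(camera, target): "pixels" (480x640 bool, what is visible of it) and "pixel" ([column, row] in pixels, amid what is visible of it).
The state is a dict: "t": time; "q": joint angles; "dq": joint speeds; "joint_torque": joint torques, N m; "tool_pos": TCP position; "orientation": TCP orientation; "force": force on the tool from outside, world axes, zero at the start; "wrist_torque": the same for the moment, N m; "opening": finger opening in m; "gripper_force": force on a finger pad.
Only numpy, scipy, OpenCV 4.12 (cv2) and the standard library are available. Lean on these libraries where they do the work, as an engineer would, in place of code of your own. Each camera call takes 0.05 s, during which the arm holds its last target. There are 200 camera calls.

## Working session

There is one attempt and no reset: what is moved stays moved. The work goes in short steps, Python scripts to look and compute and a tool call to move; the robot and the scene stay as the last step left them, time stands still between calls to the robot, and variables do not carry over. Pictures are saved under pics/ and viewed, at most 10 in all, crops included, and the job is handed in when it is done.

Besides the shell and the picture viewer there is one more tool, called after "Call:" in YAML: its name, and indented under it one key for each argument. carry_out: Moves the arm, as the interface text tells. Its arguments: {"type":"object","properties":{"rows":{"type":"array"},"jaw":{"type":"number"},"force":{"type":"number"}},"required":["rows"]}

```bash
mkdir -p pics; ls; python3 - <<'E'
from plant import robot
import cv2,numpy as np
print(robot.grip_depth, robot.read_state())
for c in ("scene","top"):
    im=robot.read_camera(c); cv2.imwrite(f"pics/{c}0.png",im[:,:,::-1])
    m=robot.camera_model(c); print(c,{k:np.round(v,4).tolist() for k,v in m.items()})
    for n in ("index_pin","index_head","pin_block","slot_zero"):
        try:
            for d in robot.outline_of(c,n)[:4]: print(n,round(d["conf"],2),d["pixel"],d["pixels"].sum())
        except Exception as e: print(n,e)
print(robot.camera_model("wrist"))
E
```

```text
pics
0.0188 {'t': 0.0, 'q': array([ 1.02560845e+00,  1.31148976e-01,  1.48925463e+00, -4.18319510e-05,
        1.52300779e+00, -8.54115012e-02]), 'dq': array([-0.00068547, -0.0013235 , -0.00016778,  0.00113922,  0.00018767,
       -0.00056521]), 'joint_torque': array([ 1.96187262e-03, -5.59823799e+01, -4.91782951e+01,  7.67349545e-02,
        3.50857351e-02, -1.22541460e-04]), 'tool_pos': array([0.26595534, 0.53720674, 0.21760827]), 'orientation': array([-7.15747635e-01, -3.05843235e+00,  2.73592594e-03]), 'force': array([ 0.30711163, -0.39582608, -0.22221002]), 'wrist_torque': array([ 0.00997002, -0.0162273 ,  0.00632359]), 'gripper_force': 0.0, 'opening': 0.09290583278961781}
scene {'fx': 604.6071, 'fy': 604.6071, 'cx': 322.0788, 'cy': 239.5917, 'R': [[0.8776, -0.4794, -0.0088], [-0.2689, -0.4769, -0.8368], [0.397, 0.7367, -0.5474]], 't': [-0.3753, 0.1918, 0.9993]}
index_pin 0.68 [318.1, 233.4] 127
index_pin 0.59 [267.1, 189.8] 285
index_pin 0.59 [379.3, 272.7] 6699
index_head 0.93 [380.7, 272.1] 6896
index_head 0.28 [283.0, 274.3] 519
pin_block 0.85 [276.2, 200.8] 1142
pin_block 0.6 [411.2, 327.1] 867
slot_zero 0.84 [377.4, 274.0] 6898
top {'fx': 535.1344, 'fy': 535.1344, 'cx': 309.5415, 'cy': 232.4527, 'R': [[-0.0173, -0.9998, -0.0054], [-0.9807, 0.0181, -0.1945], [0.1946, 0.0019, -0.9809]], 't': [0.0453, 0.4714, 0.8639]}
index_pin 0.51 [246.1, 226.3] 213
index_head 0.65 [357.3, 204.8] 10431
pin_block 0.75 [166.0, 238.5] 1921
slot_zero 0.65 [357.3, 205.3] 10357
{'fx': 371.64829954431775, 'fy': 371.64829954431775, 'cx': 317.4807217975891, 'cy': 234.43346517984514, 'mount': array([[-8.85675543e-04, -9.54202674e-01, -2.99159611e-01,
         8.30039079e-02],
       [ 9.99999578e-01, -7.72060220e-04, -4.97972447e-04,
        -3.29301721e-04],
       [ 2.44197405e-04, -2.99159926e-01,  9.54202955e-01,
        -1.65408708e-01],
       [ 0.00000000e+00,  0.00000000e+00,  0.00000000e+00,
         1.00000000e+00]])}
```

View pics/scene0.png

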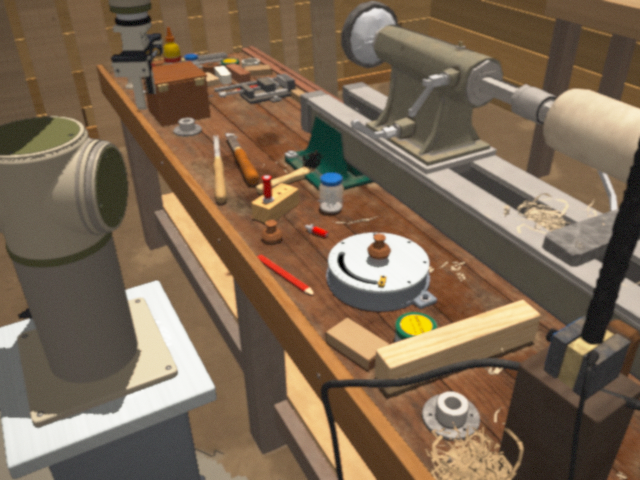

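View pics/top0.png

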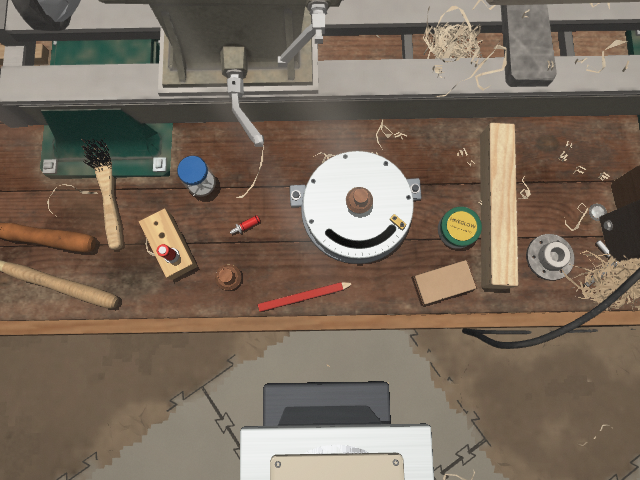

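Candidates for the pin: the upright red-handled one in the block (top 167,252; scene 267,187) and one lying on the bench (top 246,226; scene 318,231). The upright one stands in the block as described, so I check it in a crop.

```bash
cat > h.py <<'E'
import numpy as np,cv2
from scipy.spatial.transform import Rotation as Rn
from scipy.optimize import least_squares
from plant import robot
def unproj(c,px,z):
    m=robot.camera_model(c);R=np.array(m["R"]);t=np.array(m["t"]);px=np.atleast_2d(px).astype(float)
    d=np.c_[(px[:,0]-m["cx"])/m["fx"],(px[:,1]-m["cy"])/m["fy"],np.ones(len(px))]@R
    o=-R.T@t; return o+d*((z-o[2])/d[:,2])[:,None]
def proj(c,X):
    m=robot.camera_model(c);p=np.atleast_2d(X)@np.array(m["R"]).T+m["t"]
    return np.c_[m["fx"]*p[:,0]/p[:,2]+m["cx"],m["fy"]*p[:,1]/p[:,2]+m["cy"]]
def wunproj(st,px,z):
    m=robot.camera_model("wrist");px=np.atleast_2d(px).astype(float)
    u=(px-[m["cx"],m["cy"]])/m["fx"];r=np.linalg.norm(u,axis=1)+1e-9
    d=np.c_[u*(np.sin(r)/r)[:,None],np.cos(r)]
    M=np.array(m["mount"]);R=Rn.from_rotvec(st["orientation"]).as_matrix()
    o=R@M[:3,3]+st["tool_pos"];d=d@(R@M[:3,:3]).T
    return o+d*((z-o[2])/d[:,2])[:,None]
def wproj(st,X):
    m=robot.camera_model("wrist");M=np.array(m["mount"]);R=Rn.from_rotvec(st["orientation"]).as_matrix()
    p=(np.atleast_2d(X)-st["tool_pos"])@R; p=(p-M[:3,3])@M[:3,:3]
    s=np.linalg.norm(p[:,:2],axis=1)+1e-12; th=np.arctan2(s,p[:,2])
    return p[:,:2]/s[:,None]*th[:,None]*m["fx"]+[m["cx"],m["cy"]]
def circ(P):
    f=lambda v:np.hypot(P[:,0]-v[0],P[:,1]-v[1])-v[2]
    return least_squares(f,[*P[:,:2].mean(0),.07],loss="soft_l1",f_scale=.002).x
E
python3 - <<'E'
from h import *
im=cv2.imread("pics/top0.png"); sc=cv2.imread("pics/scene0.png")
cv2.imwrite("pics/crop1.png",np.hstack([cv2.resize(im[195:285,130:270],None,fx=2.8,fy=2.8,interpolation=2),cv2.resize(sc[165:255,230:370],None,fx=2.8,fy=2.8,interpolation=2)]))
print("handle top", unproj("top",[167,250],.098), "scene top",unproj("scene",[267,178],.098),"lying",unproj("top",[246,226],.01))
hsv=cv2.cvtColor(im,cv2.COLOR_BGR2HSV)
w=((hsv[...,1]<40)&(hsv[...,2]>150)).astype(np.uint8); w[:,:300]=0;w[:,420:]=0;w[:140]=0;w[265:]=0
c=max(cv2.findContours(w,0,1)[0],key=cv2.contourArea)[:,0]
P=unproj("top",c,.045);print("cover",circ(P),len(P))
b=(hsv[...,2]<45).astype(np.uint8); b[:,:318]=0;b[:,402:]=0;b[:222]=0;b[252:]=0
n,l,s,cc=cv2.connectedComponentsWithStats(b);i=1+np.argmax(s[1:,4]);print(s[i])
ys,xs=np.where(l==i);P=unproj("top",np.c_[xs,ys],.041);print("slot",circ(P))
C=circ(unproj("top",c,.045))[:2]
a=np.unwrap(np.arctan2(P[:,1]-C[1],P[:,0]-C[0])%(2*np.pi));print("ang",np.degrees([a.min(),a.max()]))
print("stop",unproj("top",[398,222],.05),"axis knob",unproj("top",[358,199],.096))
E
```

```text
handle top [[0.43756535 0.26457545 0.098     ]] scene top [[0.43681221 0.26470143 0.098     ]] lying [[0.4931194  0.14958056 0.01      ]]
cover [ 0.52312101 -0.04695094  0.09445362] 335
[326 226  69  22 499]
slot [ 0.52417853 -0.04752081  0.07291222]
ang [130.60216401 235.20258545]
stop [[ 0.48676367 -0.11373855  0.05      ]] axis knob [[ 0.51629675 -0.04295925  0.096     ]]
```

View pics/crop1.png

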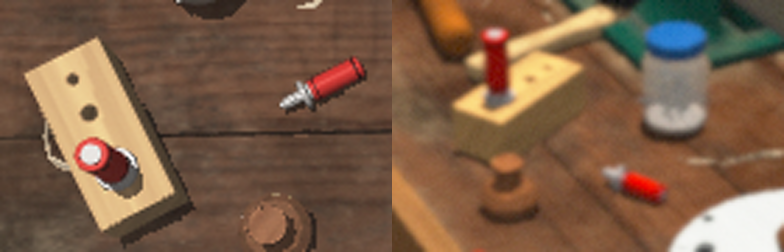

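The upright pin in the block (crop 92,155) has a red handle, a steel collar and a bright top, and it stands in the block's large hole, so it is the one meant. The lying one (crop 325,83) is a smaller look-alike. Next I go over the head to measure it with the wrist camera.

Call:
carry_out:
  rows:
    - [-0.039,-0.035,0.002,0,0,-2.2]
    - [-0.078,-0.07,0.004,0,0,-4.4]
    - [-0.117,-0.105,0.006,0,0,-6.6]
    - [-0.156,-0.14,0.008,0,0,-8.8]
    - [-0.195,-0.175,0.01,0,0,-11]
    - [-0.234,-0.21,0.012,0,0,-13.2]
    - [-0.273,-0.245,0.014,0,0,-15.4]
    - [-0.312,-0.28,0.016,0,0,-17.6]
    - [-0.351,-0.315,0.018,0,0,-19.8]
    - [-0.39,-0.35,0.02,0,0,-22]
    - [-0.43,-0.385,0.02,0,0,-24.2]
    - [-0.469,-0.42,0.02,0,0,-26.4]

```text
t: 2.0
tool_pos: [0.5007, -0.0486, 0.1989]
orientation: [-0.003, 3.141, -0.0]
force: [1.4, 0.7, 0.4]
opening: 0.093
gripper_force: 0.0
```

Call:
carry_out:
  rows:
    - [0,0,0,0,0,0]
    - [0,0,0,0,0,0]
    - [0,0,0,0,0,0]
    - [0,0,0,0,0,0]

```text
t: 2.5
tool_pos: [0.5, -0.0458, 0.1988]
orientation: [-0.004, 3.141, 0.0]
force: [-0.3, 0.4, -0.1]
opening: 0.0925
gripper_force: 0.0
```

```bash
python3 - <<'E'
from h import *
import pickle
st=robot.read_state(); im=robot.read_camera("wrist"); cv2.imwrite("pics/w1.png",im[:,:,::-1])
pickle.dump(st,open("w1.pkl","wb")); print(st["t"],st["tool_pos"],st["orientation"],st["q"])
E
```

```text
2.5 [ 0.50002684 -0.04578139  0.19876854] [-3.92809280e-03  3.14132662e+00  1.29030582e-04] [-1.93548294e-01 -1.27249667e-01  1.78236896e+00  1.32088299e-04
  1.48623068e+00 -1.76685667e+00]
```

View pics/w1.png

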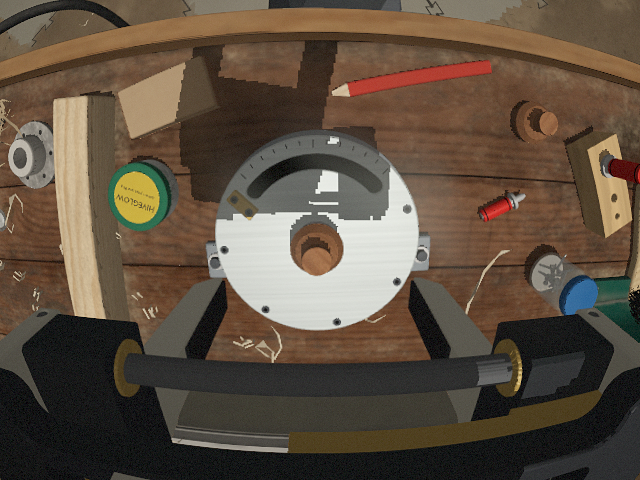

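```bash
python3 - <<'E'
from h import *
import pickle
st=pickle.load(open("w1.pkl","rb")); im=cv2.imread("pics/w1.png"); g=im.max(2)
print(g[150:165:1,318], g[188,370:392])
crop=cv2.resize(im[125:225,215:415],None,fx=4,fy=4,interpolation=2); 
b=(g<45).astype(np.uint8); b[:, :235]=0; b[:,395:]=0; b[:140]=0; b[205:]=0
n,l,s,cc=cv2.connectedComponentsWithStats(b); i=1+np.argmax(s[1:,4]); print(s[i])
m=(l==i).astype(np.uint8); c=max(cv2.findContours(m,0,1)[0],key=cv2.contourArea)[:,0]
P=unp=wunproj(st,c,.045)
ys,xs=np.where(m); Q=wunproj(st,np.c_[xs,ys],.045)
# edge fit: distance to 72mm centreline should be +-7
f=lambda v:(np.abs(np.hypot(P[:,0]-v[0],P[:,1]-v[1])-.072)-v[2])
r=least_squares(f,[.523,-.047,.007],loss="soft_l1",f_scale=.001).x; print("slot",r)
a=np.degrees(np.arctan2(Q[:,1]-r[1],Q[:,0]-r[0])%(2*np.pi)); print("ang",a.min(),a.max())
# rim: radial ray search against cover colour: use Canny edge points at radius 90-105
e=cv2.Canny(cv2.GaussianBlur(im,(3,3),0),60,150);ys,xs=np.where(e); E=wunproj(st,np.c_[xs,ys],.045)
d=np.hypot(E[:,0]-r[0],E[:,1]-r[1]); k=(d>.09)&(d<.104); print("rim",circ(E[k]),k.sum())
cv2.drawContours(crop,[(c-[215,125])*4+2],-1,(0,255,0),1)
for an,z,col in ((133,.045,(255,0,0)),(226,.045,(255,0,0))):
    p=wproj(st,[r[0]+.072*np.cos(np.radians(an)),r[1]+.072*np.sin(np.radians(an)),z])[0]; cv2.circle(crop,tuple(int(v) for v in (p-[215,125])*4+2),4,col,-1)
cv2.imwrite("pics/w1c.png",crop)
# pin view
print("pin handle top guess px",wproj(st,[.4375,.2648,.098]))
E
```

```text
[108 108 109  71  56  51  53  58  54  49  54  54  52  50  56] [ 73  78  78  78  77  76  79  80  80  79  80  88 102 115 118 120 119 114
 112 173 236 232]
[251 155  63  38 822]
slot [ 0.52262403 -0.04690425  0.00551992]
ang 183.04175304315692 228.62877884325667
rim [ 0.5216575  -0.04707687  0.09578152] 1049
pin handle top guess px [[640.03318808 172.95812399]]
```

View pics/w1c.png

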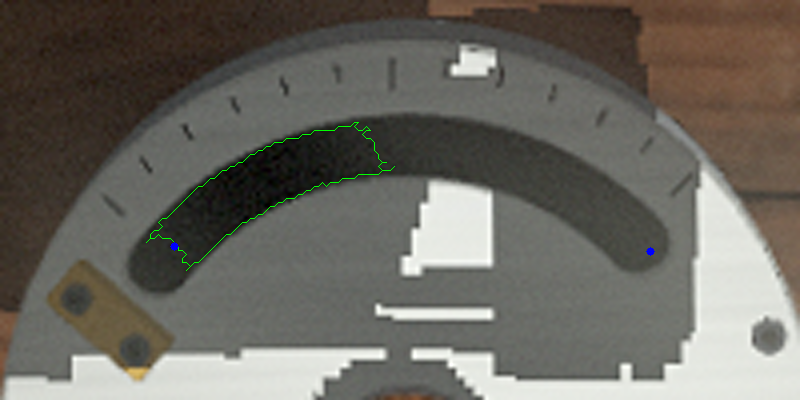

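The crop shows the whole slot: rounded far end at crop (655,255), near end at (150,280), brass stop at (110,318). My threshold caught only the darkest part, so I refit with the full slot.

```bash
python3 - <<'E'
from h import *
import pickle
st=pickle.load(open("w1.pkl","rb")); im=cv2.imread("pics/w1.png"); g=cv2.GaussianBlur(im,(3,3),0).max(2)
b=(g<92).astype(np.uint8); b[:, :235]=0; b[:,395:]=0; b[:150]=0; b[205:]=0
C0=np.array([.5222,-.047])
yy,xx=np.mgrid[:480,:640]; W=wunproj(st,np.c_[xx.ravel(),yy.ravel()],.045); d=np.hypot(*(W[:,:2]-C0).T).reshape(480,640)
b[(d<.060)|(d>.084)]=0
b=cv2.morphologyEx(b,cv2.MORPH_OPEN,np.ones((3,3)))
n,l,s,cc=cv2.connectedComponentsWithStats(b); i=1+np.argmax(s[1:,4]); print(s[i])
m=(l==i).astype(np.uint8); c=max(cv2.findContours(m,0,1)[0],key=cv2.contourArea)[:,0]
P=wunproj(st,c,.045)[:,:2]
def dist(v):
    cx,cy,a0,a1,w=v; q=P-[cx,cy]; a=np.arctan2(q[:,1],q[:,0])%(2*np.pi); ac=np.clip(a,a0,a1)
    return np.hypot(q[:,0]-.072*np.cos(ac),q[:,1]-.072*np.sin(ac))-w
r=least_squares(dist,[*C0,2.35,3.95,.0068],loss="soft_l1",f_scale=.0007); v=r.x
print(v,np.degrees(v[2:4]),"span",v[3]-v[2],"rms",np.sqrt(np.mean(dist(v)**2)))
# brass stop
hsv=cv2.cvtColor(im,cv2.COLOR_BGR2HSV);k=(hsv[...,1]>90)&(hsv[...,0]>15)&(hsv[...,0]<35)&(d<.11)&(xx<270)&(yy<225)
ys,xs=np.where(k);B=wunproj(st,np.c_[xs,ys],.053)[:,:2];cB=B.mean(0);print("stop",len(B),cB,"ang",np.degrees(np.arctan2(*(cB-v[:2])[::-1]))%360, "rad",np.hypot(*(cB-v[:2])))
print("rect", cv2.minAreaRect((B*1000).astype(np.float32)))
# same in top camera
im=cv2.imread("pics/top0.png"); g=cv2.GaussianBlur(im,(3,3),0).max(2)
yy,xx=np.mgrid[:480,:640]; W=unproj("top",np.c_[xx.ravel(),yy.ravel()],.045)[:,:2]; d=np.hypot(*(W-C0).T).reshape(480,640)
b=((g<110)&(d>.06)&(d<.084)&(yy>215)).astype(np.uint8)
n,l,s,cc=cv2.connectedComponentsWithStats(b); i=1+np.argmax(s[1:,4]); print(s[i])
c=max(cv2.findContours((l==i).astype(np.uint8),0,1)[0],key=cv2.contourArea)[:,0]; P=unproj("top",c,.045)[:,:2]
r=least_squares(dist,[*C0,2.35,3.95,.0068],loss="soft_l1",f_scale=.0007); v=r.x
print("top",v,np.degrees(v[2:4]),"span",v[3]-v[2],"rms",np.sqrt(np.mean(dist(v)**2)))
E
```

```text
[ 246  153  136   46 2440]
[ 0.52281173 -0.04731448  2.37414503  4.53227398  0.00677325] [136.0284899  259.68017084] span 2.1581289581450767 rms 0.0009458257210423573
stop 425 [ 0.47113039 -0.11525613] ang 232.74075421969064 rad 0.08536409319354056
rect ((459.57879638671875, -113.29277038574219), (47.893592834472656, 89.05602264404297), 69.97274780273438)
[325 225  71  23 575]
top [ 0.52271017 -0.04708128  2.34704365  4.0351745   0.00563719] [134.47569559 231.19846818] span 1.6881308432958178 rms 0.0004495205008575838
```

Call:
carry_out:
  rows:
    - [0.012,0.052,0,0,0,0]
    - [0.024,0.104,0,0,0,0]
    - [0.036,0.156,0,0,0,0]
    - [0.048,0.208,0,0,0,0]
    - [0.06,0.26,0,0,0,0]
    - [0.07,0.31,0,0,0,0]
    - [0.07,0.31,0,0,0,0]
    - [0.07,0.31,0,0,0,0]
    - [0.07,0.31,0,0,0,0]

```text
t: 3.68
tool_pos: [0.4301, 0.2621, 0.1986]
orientation: [0.0, 3.141, -0.001]
force: [0.5, 1.1, -0.5]
opening: 0.0932
gripper_force: 0.0
```

```bash
python3 - <<'E'
from h import *
st=robot.read_state(); im=np.ascontiguousarray(robot.read_camera("wrist")[:,:,::-1]); cv2.imwrite("pics/w2.png",im)
print(st["t"],st["tool_pos"],st["orientation"])
for n in("index_pin","pin_block"):
    for d in robot.outline_of("wrist",n)[:3]: print(n,d["conf"],d["pixel"],d["pixels"].sum())
p=wproj(st,[[.4375,.2646,.098],[.4375,.2646,.045],[.4375,.2646,.04]]); print(p)
x,y=p[0].astype(int); x0=max(0,x-80);y0=max(0,y-60)
crop=im[y0:y0+120,x0:x0+160]; crop=cv2.resize(crop,None,fx=5,fy=5,interpolation=2); print(x0,y0)
for q in p: cv2.circle(crop,tuple(int(v) for v in (q-[x0,y0])*5+2),4,(255,0,0),-1)
cv2.imwrite("pics/w2c.png",crop)
E
```

```text
3.675 [0.43013768 0.2621461  0.19864963] [ 2.13161761e-04  3.14144836e+00 -5.64907567e-04]
index_pin 0.93 [330.2, 228.7] 1057
index_pin 0.68 [215.4, 267.5] 580
pin_block 0.68 [345.0, 248.6] 5417
[[321.80360388 243.51155382]
 [321.18752874 224.35772052]
 [321.13869906 222.8490418 ]]
241 183
```

View pics/w2c.png

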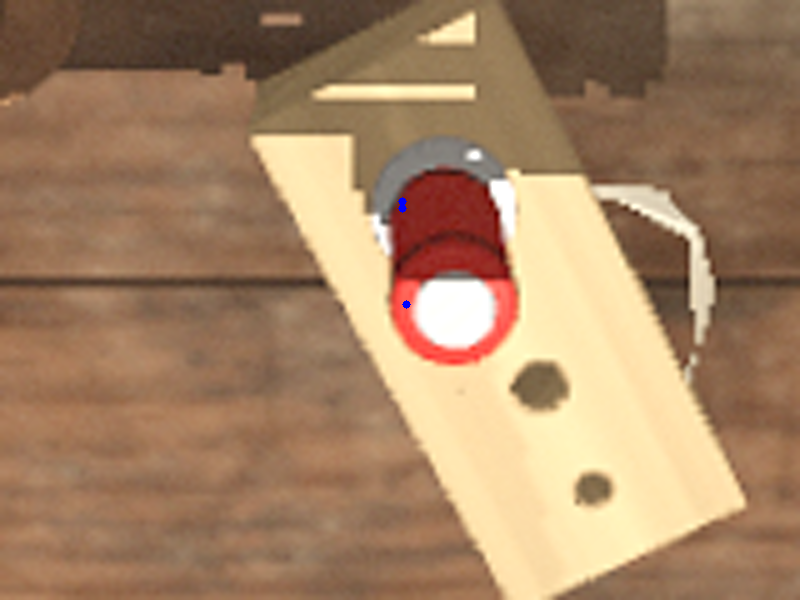

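The crop shows the pin upright in the block: handle top centred at crop (454,302), collar at about (445,209). My earlier guess (blue dots) is roughly 8 mm off in y.

```bash
python3 - <<'E'
from h import *
st=robot.read_state()
print(wunproj(st,[454/5+241-.3,302/5+183-.3],.098),wunproj(st,[445/5+241-.3,209/5+183-.3],.045), unproj("top",[162.9,250.4],.098), st["tool_pos"],proj("top",[.438,.272,.098]))
m=robot.outline_of("wrist","index_pin")[0]["pixels"]
im=cv2.imread("pics/w2.png"); E=[]
ys,xs=np.where(m); print(xs.min(),xs.max(),ys.min(),ys.max())
E
```

```text
[[0.43729241 0.27199555 0.098     ]] [[0.43774506 0.27227733 0.045     ]] [[0.43703813 0.2710999  0.098     ]] [0.43023669 0.26218317 0.19867623] [[162.35777091 249.81480328]]
317 344 211 255
```

Call:
carry_out:
  rows:
    - [-0.007,0.0095,0.01,0,0,0]
    - [-0.007,0.0095,0.05,0,0,0]
    - [-0.007,0.0095,0.09,0,0,0]
    - [-0.007,0.0095,0.12,0,0,0]
    - [-0.007,0.0095,0.137,0,0,0]
    - [-0.007,0.0095,0.137,0,0,0]
    - [-0.007,0.0095,0.137,0,0,0]
    - [-0.007,0.0095,0.137,0,0,0]

```text
t: 4.88
tool_pos: [0.438, 0.2732, 0.0632]
orientation: [-0.002, 3.139, 0.002]
force: [-0.9, -0.2, 0.4]
opening: 0.093
gripper_force: 0.0
```

Call:
carry_out:
  rows:
    - [0,0,0,0,0,0]
    - [0,0,0,0,0,0]
    - [0,0,0,0,0,0]
    - [0,0,0,0,0,0]
    - [0,0,0,0,0,0]
    - [0,0,0,0,0,0]
    - [0,0,0,0,0,0]
    - [0,0,0,0,0,0]
  jaw: 255
  force: 25

```text
t: 5.88
tool_pos: [0.4368, 0.2726, 0.0616]
orientation: [0.002, -3.142, 0.0]
force: [-0.8, 0.7, -0.9]
opening: 0.0196
gripper_force: 25.0
```

Call:
carry_out:
  rows:
    - [0,0,-0.01,0,0,0]
    - [0,0,-0.03,0,0,0]
    - [0,0,-0.05,0,0,0]
    - [-0.004,-0.03,-0.06,0,0,0]
    - [-0.01,-0.08,-0.06,0,0,0]
    - [-0.016,-0.13,-0.06,0,0,0]
    - [-0.022,-0.18,-0.06,0,0,0]
    - [-0.028,-0.23,-0.06,0,0,0]
    - [-0.034,-0.27,-0.06,0,0,0]
    - [-0.034,-0.27,-0.06,0,0,0]
    - [-0.034,-0.27,-0.06,0,0,0]
    - [-0.034,-0.27,-0.06,0,0,0]

```text
t: 7.38
tool_pos: [0.471, 0.0037, 0.1217]
orientation: [0.004, -3.142, -0.0]
force: [0.0, -0.0, -2.5]
opening: 0.0194
gripper_force: 25.0
```

```bash
python3 - <<'E'
from h import *
st=robot.read_state(); im=np.ascontiguousarray(robot.read_camera("wrist")[:,:,::-1]); cv2.imwrite("pics/w3.png",im)
print(st["t"],st["tool_pos"],st["orientation"],st["force"],st["opening"])
T=st["tool_pos"]; C=np.array([.5227,-.0472]); A=np.radians(np.arange(136,228.1,4))
sl=np.array([[C[0]+r*np.cos(a),C[1]+r*np.sin(a),.045] for r in(.065,.079) for a in A])
p=wproj(st,sl); tip=wproj(st,[[T[0],T[1],T[2]-.0216-.02]]); x0,y0=180,60
crop=cv2.resize(im[y0:y0+200,x0:x0+266],None,fx=3,fy=3,interpolation=2)
for q in p: cv2.circle(crop,tuple(int(v) for v in (q-[x0,y0])*3+1),1,(0,255,0),-1)
cv2.circle(crop,tuple(int(v) for v in (tip[0]-[x0,y0])*3+1),3,(255,0,0),-1)
cv2.imwrite("pics/w3c.png",crop)
E
```

```text
7.375 [0.47097972 0.0037017  0.12172623] [ 3.62692834e-03 -3.14154149e+00 -4.58430212e-04] [ 0.03282497 -0.02675135 -2.52017743] 0.019411973391448782
```

View pics/w3c.png

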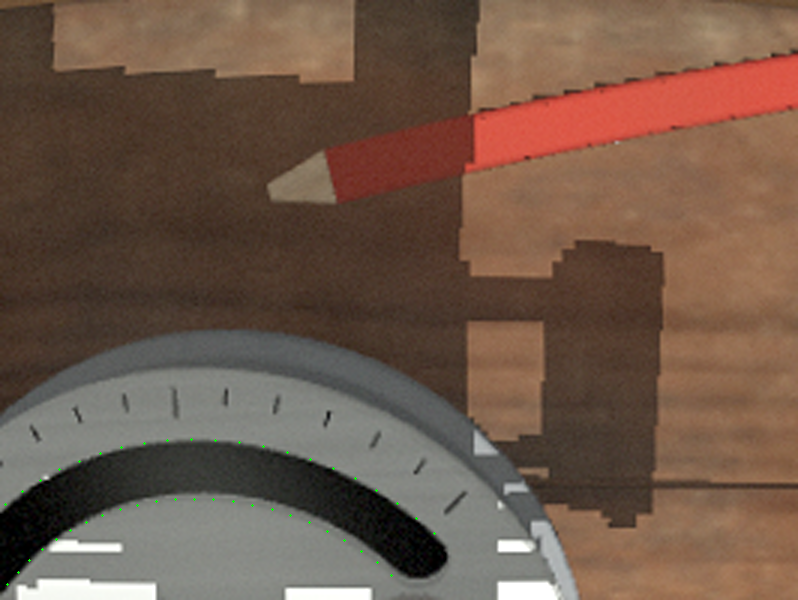

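Call:
carry_out:
  rows:
    - [0.001,-0.0016,0.01,0,0,0]
    - [0.001,-0.0016,0.022,0,0,0]
    - [0.001,-0.0016,0.032,0,0,0]
    - [0.001,-0.0016,0.036,0,0,0]
    - [0.001,-0.0016,0.038,0,0,0]
    - [0.001,-0.0016,0.039,0,0,0]
    - [0.001,-0.0016,0.04,0,0,0]
    - [0.001,-0.0016,0.04,0,0,0]
    - [0.001,-0.0016,0.04,0,0,0]

```text
t: 8.55
tool_pos: [0.4702, 0.001, 0.0818]
orientation: [-0.002, 3.141, -0.0]
force: [0.4, 0.9, -0.3]
opening: 0.0196
gripper_force: 25.0
```

Call:
carry_out:
  rows:
    - [0,0,0.001,0,0,0]
    - [0,0,0.002,0,0,0]
    - [0,0,0.002,0,0,0]
    - [0,0,0.002,0,0,0]

```text
t: 9.05
tool_pos: [0.4701, 0.0011, 0.0796]
orientation: [0.001, -3.142, -0.0]
force: [0.5, 0.2, -0.8]
opening: 0.0195
gripper_force: 25.0
```

Call:
carry_out:
  rows:
    - [0,0,0.0005,0,0,0]
    - [0,0,0.001,0,0,0]
    - [0,0,0.001,0,0,0]
    - [0,0,0.001,0,0,0]

```text
t: 9.55
tool_pos: [0.4701, 0.0011, 0.0786]
orientation: [0.001, -3.142, -0.0]
force: [-0.5, 0.2, -0.7]
opening: 0.0194
gripper_force: 25.0
```

Call:
carry_out:
  rows:
    - [0,0,0.0005,0,0,0]
    - [0,0,0.0005,0,0,0]
    - [0,0,0.0005,0,0,0]

```text
t: 9.93
tool_pos: [0.4703, 0.001, 0.0784]
orientation: [-0.002, 3.141, -0.0]
force: [-1.2, -0.3, 2.2]
opening: 0.0193
gripper_force: 25.0
```

Call:
carry_out:
  rows:
    - [0,0,0.0005,0,0,0]
    - [0,0,0.0005,0,0,0]
    - [0,0,0.0005,0,0,0]

```text
t: 10.3
tool_pos: [0.4704, 0.001, 0.0782]
orientation: [-0.002, 3.141, -0.0]
force: [-2.5, -0.8, 6.1]
opening: 0.0195
gripper_force: 25.0
```

```bash
python3 - <<'E'
from h import *
C=np.array([.5227,-.0472]); prev=np.array([.4704,.0010])
s=[0,7,14]+list(range(19,95,5))
for k in s[1:]:
    a=np.radians(137.4)+k/72; p=C+.072*np.array([np.cos(a),np.sin(a)]); d=p-prev
    print(k,round(np.degrees(a),1),np.round(p,4),"tool d",np.round([-d[0]*1e3,d[1]*1e3],1)); prev=p
E
```

```text
7 143.0 [ 0.4652 -0.0038] tool d [ 5.2 -4.8]
14 148.5 [ 0.4613 -0.0096] tool d [ 3.9 -5.8]
19 152.5 [ 0.4588 -0.014 ] tool d [ 2.5 -4.4]
24 156.5 [ 0.4567 -0.0185] tool d [ 2.2 -4.5]
29 160.5 [ 0.4548 -0.0231] tool d [ 1.8 -4.7]
34 164.5 [ 0.4533 -0.0279] tool d [ 1.5 -4.8]
39 168.4 [ 0.4522 -0.0328] tool d [ 1.2 -4.9]
44 172.4 [ 0.4513 -0.0377] tool d [ 0.8 -4.9]
49 176.4 [ 0.4508 -0.0427] tool d [ 0.5 -5. ]
54 180.4 [ 0.4507 -0.0477] tool d [ 0.1 -5. ]
59 184.4 [ 0.4509 -0.0527] tool d [-0.2 -5. ]
64 188.3 [ 0.4515 -0.0576] tool d [-0.6 -5. ]
69 192.3 [ 0.4524 -0.0625] tool d [-0.9 -4.9]
74 196.3 [ 0.4536 -0.0674] tool d [-1.2 -4.8]
79 200.3 [ 0.4552 -0.0721] tool d [-1.6 -4.7]
84 204.2 [ 0.4571 -0.0768] tool d [-1.9 -4.6]
89 208.2 [ 0.4593 -0.0813] tool d [-2.2 -4.5]
94 212.2 [ 0.4618 -0.0856] tool d [-2.5 -4.3]
```

Call:
carry_out:
  rows:
    - [0,0,-0.0003,0,0,0]
    - [0,0,-0.0003,0,0,0]
    - [0,0,-0.0003,0,0,0]

```text
t: 10.68
tool_pos: [0.4704, 0.001, 0.0783]
orientation: [-0.002, 3.141, -0.0]
force: [-1.0, -0.3, 5.0]
opening: 0.0194
gripper_force: 25.0
```

Call:
carry_out:
  rows:
    - [0.0018,-0.0016,-0.0002,0,0,0]
    - [0.0035,-0.0032,-0.0002,0,0,0]
    - [0.0052,-0.0048,-0.0002,0,0,0]
    - [0.0066,-0.0066,-0.0002,0,0,0]
    - [0.0079,-0.0086,-0.0002,0,0,0]
    - [0.0091,-0.0106,-0.0002,0,0,0]
    - [0.0091,-0.0106,-0.0002,0,0,0]

```text
t: 11.55
tool_pos: [0.461, -0.0099, 0.0783]
orientation: [0.001, -3.142, 0.001]
force: [1.0, 1.9, 5.0]
opening: 0.0196
gripper_force: 25.0
```

Call:
carry_out:
  rows:
    - [0.0008,-0.0015,0,0,0,0]
    - [0.0017,-0.003,0,0,0,0]
    - [0.0025,-0.0044,0,0,0,0]
    - [0.0025,-0.0044,0,0,0,0]

```text
t: 12.05
tool_pos: [0.4585, -0.0142, 0.0783]
orientation: [-0.001, 3.141, -0.0]
force: [1.0, 2.2, 4.5]
opening: 0.0196
gripper_force: 25.0
```

Call:
carry_out:
  rows:
    - [0.0007,-0.0015,0,0,0,0]
    - [0.0014,-0.003,0,0,0,0]
    - [0.0022,-0.0045,0,0,0,0]
    - [0.0022,-0.0045,0,0,0,0]

```text
t: 12.55
tool_pos: [0.4563, -0.0186, 0.0783]
orientation: [-0.001, 3.142, -0.0]
force: [1.1, 2.6, 5.9]
opening: 0.0195
gripper_force: 25.0
```

Call:
carry_out:
  rows:
    - [0.0006,-0.0015,-0.0001,0,0,0]
    - [0.0012,-0.003,-0.0001,0,0,0]
    - [0.0018,-0.0047,-0.0001,0,0,0]
    - [0.0018,-0.0047,-0.0001,0,0,0]

```text
t: 13.05
tool_pos: [0.4543, -0.0234, 0.0782]
orientation: [0.001, -3.141, 0.0]
force: [0.3, 1.7, 5.6]
opening: 0.0196
gripper_force: 25.0
```

Call:
carry_out:
  rows:
    - [0.0005,-0.0015,-0.0001,0,0,0]
    - [0.001,-0.003,-0.0001,0,0,0]
    - [0.0013,-0.0048,-0.0001,0,0,0]
    - [0.0013,-0.0048,-0.0001,0,0,0]

```text
t: 13.55
tool_pos: [0.453, -0.0283, 0.0783]
orientation: [0.001, -3.141, 0.0]
force: [1.3, 2.5, 5.1]
opening: 0.0192
gripper_force: 25.0
```

Call:
carry_out:
  rows:
    - [0.0004,-0.0016,0,0,0,0]
    - [0.0008,-0.0032,0,0,0,0]
    - [0.001,-0.0049,0,0,0,0]
    - [0.001,-0.0049,0,0,0,0]

```text
t: 14.05
tool_pos: [0.452, -0.0331, 0.0783]
orientation: [0.001, -3.141, 0.0]
force: [1.1, 1.4, 5.3]
opening: 0.0196
gripper_force: 25.0
```

Call:
carry_out:
  rows:
    - [0.0003,-0.0016,0,0,0,0]
    - [0.0005,-0.0032,0,0,0,0]
    - [0.0007,-0.0049,0,0,0,0]
    - [0.0007,-0.0049,0,0,0,0]

```text
t: 14.55
tool_pos: [0.4512, -0.0381, 0.0781]
orientation: [0.001, -3.141, 0.001]
force: [0.2, 0.9, 3.8]
opening: 0.0195
gripper_force: 25.0
```

Call:
carry_out:
  rows:
    - [0.0002,-0.0015,0,0,0,0]
    - [0.0003,-0.003,0,0,0,0]
    - [0.0003,-0.003,0,0,0,0]

```text
t: 14.92
tool_pos: [0.4504, -0.0411, 0.0775]
orientation: [0.001, -3.14, 0.001]
force: [-0.4, -0.6, -1.4]
opening: 0.0193
gripper_force: 25.0
```

Call:
carry_out:
  rows:
    - [0.0001,-0.0012,0,0,0,0]
    - [0,-0.0024,0,0,0,0]
    - [0,-0.0024,0.001,0,0,0]
    - [0,-0.0024,0.002,0,0,0]
    - [0,-0.0024,0.003,0,0,0]
    - [0,-0.0024,0.003,0,0,0]

```text
t: 15.68
tool_pos: [0.4511, -0.0431, 0.0752]
orientation: [0.002, -3.141, -0.0]
force: [0.3, 0.7, -1.7]
opening: 0.0193
gripper_force: 25.0
```

Call:
carry_out:
  rows:
    - [0,0,0.001,0,0,0]
    - [0,0,0.002,0,0,0]
    - [0,0,0.003,0,0,0]
    - [0,0,0.003,0,0,0]

```text
t: 16.18
tool_pos: [0.4512, -0.0432, 0.0723]
orientation: [0.001, -3.142, 0.0]
force: [-0.0, -0.5, -1.0]
opening: 0.0192
gripper_force: 25.0
```

Call:
carry_out:
  rows:
    - [0,0,0.0015,0,0,0]
    - [0,0,0.003,0,0,0]
    - [0,0,0.0045,0,0,0]
    - [0,0,0.0045,0,0,0]

```text
t: 16.68
tool_pos: [0.4512, -0.0433, 0.0677]
orientation: [0.001, -3.142, 0.0]
force: [1.3, -0.9, -1.9]
opening: 0.0196
gripper_force: 25.0
```

Call:
carry_out:
  rows:
    - [0,0,0.0006,0,0,0]
    - [0,0,0.0012,0,0,0]
    - [0,0,0.0012,0,0,0]
    - [0,0,0.0012,0,0,0]

```text
t: 17.18
tool_pos: [0.4513, -0.0432, 0.0667]
orientation: [-0.001, 3.141, -0.0]
force: [-0.3, -2.3, 0.1]
opening: 0.0192
gripper_force: 25.0
```

Call:
carry_out:
  rows:
    - [0,0,0.0004,0,0,0]
    - [0,0,0.0007,0,0,0]
    - [0,0,0.0007,0,0,0]
    - [0,0,0.0007,0,0,0]

```text
t: 17.68
tool_pos: [0.4515, -0.0433, 0.0666]
orientation: [-0.002, 3.141, -0.0]
force: [-2.7, -2.1, 6.6]
opening: 0.0193
gripper_force: 25.0
```

```bash
python3 - <<'E'
from h import *
C=np.array([.5227,-.0472]); p0=np.array([.4515,-.0433])
P=lambda a:C+.072*np.array([np.cos(np.radians(a)),np.sin(np.radians(a))])
for b,A in ((p0,np.arange(178,200.1,2)),(P(200),np.arange(202,222.1,2)),(P(222),np.arange(223,231))):
    print([[round(float(-(P(a)-b)[0]),4),round(float((P(a)-b)[1]),4)] for a in A], P(A[-1]))
E
```

```text
[[0.0008, -0.0014], [0.0008, -0.0039], [0.0008, -0.0064], [0.0006, -0.0089], [0.0004, -0.0114], [0.0001, -0.0139], [-0.0003, -0.0164], [-0.0008, -0.0189], [-0.0013, -0.0213], [-0.002, -0.0237], [-0.0027, -0.0261], [-0.0035, -0.0285]] [ 0.45504213 -0.07182545]
[[-0.0009, -0.0023], [-0.0019, -0.0047], [-0.0029, -0.0069], [-0.0041, -0.0092], [-0.0053, -0.0114], [-0.0066, -0.0135], [-0.008, -0.0156], [-0.0094, -0.0177], [-0.0109, -0.0197], [-0.0125, -0.0217], [-0.0142, -0.0236]] [ 0.46919357 -0.0953774 ]
[[-0.0008, -0.0009], [-0.0017, -0.0018], [-0.0026, -0.0027], [-0.0035, -0.0036], [-0.0044, -0.0045], [-0.0053, -0.0053], [-0.0063, -0.0062], [-0.0072, -0.007]] [ 0.47641929 -0.1023552 ]
```

Call:
carry_out:
  rows:
    - [0.0006,-0.0014,-0.0003,0,0,0]
    - [0.0008,-0.0039,-0.0003,0,0,0]
    - [0.0008,-0.0064,-0.0003,0,0,0]
    - [0.0006,-0.0089,-0.0003,0,0,0]
    - [0.0006,-0.0089,-0.0003,0,0,0]

```text
t: 18.3
tool_pos: [0.451, -0.0503, 0.0666]
orientation: [-0.001, 3.141, 0.006]
force: [0.6, 9.6, 6.5]
opening: 0.0195
gripper_force: 25.0
```

Call:
carry_out:
  rows:
    - [-0.0002,-0.0025,-0.0001,0,0,0]
    - [-0.0005,-0.005,-0.0002,0,0,0]
    - [-0.0009,-0.0075,-0.0002,0,0,0]
    - [-0.0014,-0.01,-0.0002,0,0,0]
    - [-0.0019,-0.0124,-0.0002,0,0,0]
    - [-0.0026,-0.0148,-0.0002,0,0,0]
    - [-0.0033,-0.0172,-0.0002,0,0,0]
    - [-0.0041,-0.0196,-0.0002,0,0,0]
    - [-0.0041,-0.0196,-0.0002,0,0,0]

```text
t: 19.42
tool_pos: [0.4551, -0.0696, 0.0666]
orientation: [-0.002, 3.141, 0.006]
force: [1.0, 11.1, 5.6]
opening: 0.0195
gripper_force: 25.1
```

Call:
carry_out:
  rows:
    - [-0.0009,-0.0023,0,0,0,0]
    - [-0.0019,-0.0047,0,0,0,0]
    - [-0.0029,-0.0069,0,0,0,0]
    - [-0.0041,-0.0092,0,0,0,0]
    - [-0.0053,-0.0114,0,0,0,0]
    - [-0.0066,-0.0135,0,0,0,0]
    - [-0.008,-0.0156,0,0,0,0]
    - [-0.0094,-0.0177,0,0,0,0]
    - [-0.0109,-0.0197,0,0,0,0]
    - [-0.0109,-0.0197,0,0,0,0]

```text
t: 20.68
tool_pos: [0.4652, -0.0886, 0.0665]
orientation: [0.002, -3.14, -0.008]
force: [-3.8, 13.7, 11.2]
opening: 0.0196
gripper_force: 25.1
```

Call:
carry_out:
  rows:
    - [-0.0008,-0.0007,-0.0003,0,0,0]
    - [-0.002,-0.0017,-0.0004,0,0,0]
    - [-0.0037,-0.0036,-0.0004,0,0,0]
    - [-0.0037,-0.0036,-0.0004,0,0,0]

```text
t: 21.18
tool_pos: [0.4683, -0.0923, 0.0665]
orientation: [0.002, -3.139, -0.008]
force: [-5.7, 12.7, 11.1]
opening: 0.0193
gripper_force: 25.1
```

Call:
carry_out:
  rows:
    - [0,0,-0.0004,0,0,0]
    - [-0.0009,-0.0009,-0.0005,0,0,0]
    - [-0.0018,-0.0018,-0.0005,0,0,0]
    - [-0.0027,-0.0027,-0.0005,0,0,0]
    - [-0.0035,-0.0036,-0.0005,0,0,0]
    - [-0.0035,-0.0036,-0.0005,0,0,0]

```text
t: 21.92
tool_pos: [0.4713, -0.0959, 0.0666]
orientation: [0.002, -3.138, -0.008]
force: [-5.6, 13.0, 7.4]
opening: 0.0196
gripper_force: 25.1
```

Call:
carry_out:
  rows:
    - [-0.0008,-0.0008,0,0,0,0]
    - [-0.0016,-0.0016,0,0,0,0]
    - [-0.0016,-0.0016,0,0,0,0]

```text
t: 22.3
tool_pos: [0.4728, -0.0975, 0.0666]
orientation: [0.002, -3.138, -0.008]
force: [-6.6, 12.5, 8.7]
opening: 0.0194
gripper_force: 25.1
```

Call:
carry_out:
  rows:
    - [-0.0007,-0.0006,0,0,0,0]
    - [-0.0014,-0.0012,0,0,0,0]
    - [-0.0014,-0.0012,0,0,0,0]

```text
t: 22.68
tool_pos: [0.4741, -0.0986, 0.0666]
orientation: [0.002, -3.137, -0.008]
force: [-6.7, 13.1, 8.9]
opening: 0.0195
gripper_force: 25.1
```

Call:
carry_out:
  rows:
    - [-0.0007,-0.0006,0,0,0,0]
    - [-0.0014,-0.0012,0,0,0,0]
    - [-0.0014,-0.0012,0,0,0,0]

```text
t: 23.05
tool_pos: [0.4754, -0.0994, 0.0666]
orientation: [0.002, -3.137, -0.009]
force: [-6.6, 14.7, 9.8]
opening: 0.0194
gripper_force: 25.1
```

Call:
carry_out:
  rows:
    - [-0.0004,-0.0004,-0.0001,0,0,0]
    - [-0.0009,-0.0007,-0.0002,0,0,0]
    - [-0.0009,-0.0007,-0.0002,0,0,0]

```text
t: 23.42
tool_pos: [0.4763, -0.1001, 0.0667]
orientation: [0.002, -3.137, -0.009]
force: [-7.4, 13.8, 10.2]
opening: 0.0196
gripper_force: 25.1
```

Call:
carry_out:
  rows:
    - [-0.0005,-0.0004,0,0,0,0]
    - [-0.001,-0.0008,-0.0001,0,0,0]
    - [-0.001,-0.0008,-0.0001,0,0,0]

```text
t: 23.8
tool_pos: [0.4769, -0.1003, 0.0668]
orientation: [0.002, -3.136, -0.011]
force: [-9.6, 17.8, 13.2]
opening: 0.0196
gripper_force: 25.1
```

```bash
python3 - <<'E'
from h import *
st=robot.read_state(); im=np.ascontiguousarray(robot.read_camera("wrist")[:,:,::-1]); sc=robot.read_camera("scene")[:,:,::-1];tp=robot.read_camera("top")[:,:,::-1]
T=st["tool_pos"]; p=wproj(st,[T[0],T[1],.05])[0]; print(p, st["force"])
x,y=p.astype(int); x0=max(0,x-50);y0=max(0,y-50); a=cv2.resize(im[y0:y0+100,x0:x0+100],(400,400),interpolation=2)
q=proj("scene",[T[0],T[1],.06])[0].astype(int); b=cv2.resize(np.ascontiguousarray(sc[q[1]-30:q[1]+30,q[0]-30:q[0]+30]),(400,400),interpolation=2)
cv2.imwrite("pics/c8.png",np.hstack([a,b]))
E
```

```text
[318.65236032 280.96094465] [-9.55441609 17.7631548  13.22045272]
```

View pics/c8.png

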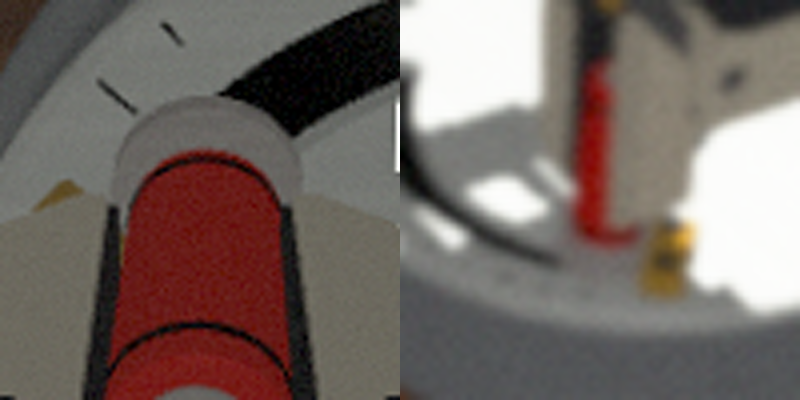

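The crop shows the collar flat on the cover with the brass stop right beside it (left, 65,190). One small extra push will confirm contact.

Call:
carry_out:
  rows:
    - [-0.0003,-0.0003,-0.0001,0,0,0]
    - [-0.0006,-0.0005,-0.0002,0,0,0]
    - [-0.0006,-0.0005,-0.0002,0,0,0]

```text
t: 24.32
tool_pos: [0.4772, -0.1005, 0.0668]
orientation: [0.003, -3.136, -0.012]
force: [-9.4, 18.3, 12.2]
opening: 0.0198
gripper_force: 25.2
```

Call:
carry_out:
  rows:
    - [-0.0004,-0.0003,-0.0001,0,0,0]
    - [-0.0008,-0.0006,-0.0001,0,0,0]
    - [-0.0008,-0.0006,-0.0001,0,0,0]
    - [-0.0008,-0.0006,-0.0001,0,0,0]

```text
t: 24.82
tool_pos: [0.4779, -0.1007, 0.0669]
orientation: [0.003, -3.135, -0.013]
force: [-9.7, 21.1, 13.6]
opening: 0.0198
gripper_force: 25.2
```

Call:
carry_out:
  rows:
    - [0.0004,0.0003,0,0,0,0]
    - [0.0008,0.0007,0,0,0,0]
    - [0.0012,0.001,0,0,0,0]
    - [0.0012,0.001,0,0,0,0]

```text
t: 25.32
tool_pos: [0.4772, -0.1005, 0.0668]
orientation: [0.003, -3.137, -0.01]
force: [-6.6, 16.7, 7.6]
opening: 0.0198
gripper_force: 25.1
```

```bash
python3 - <<'E'
from h import *
st=robot.read_state(); im=np.ascontiguousarray(robot.read_camera("wrist")[:,:,::-1]); sc=robot.read_camera("scene")[:,:,::-1]
T=st["tool_pos"]; C=np.array([.5227,-.0472])
# collar's visible front arc: light grey disc, centre at z=.05; brass mask
hsv=cv2.cvtColor(im,cv2.COLOR_BGR2HSV); p=wproj(st,[T[0],T[1],.05])[0]; x,y=p.astype(int)
x0,y0=x-60,y-50; a=cv2.resize(im[y0:y0+80,x0:x0+107],(800,598),interpolation=2)
th=np.linspace(0,2*np.pi,120)
for c,col in (([T[0],T[1]],(0,255,0)),):
    for q in wproj(st,np.c_[c[0]+.013*np.cos(th),c[1]+.013*np.sin(th),0*th+.05]): cv2.circle(a,tuple(int(v) for v in (q-[x0,y0])*7.48+3),1,col,-1)
cv2.imwrite("pics/c9.png",a); print(x0,y0,T)
E
```

```text
258 230 [ 0.47723817 -0.10047114  0.06681941]
```

View pics/c9.png

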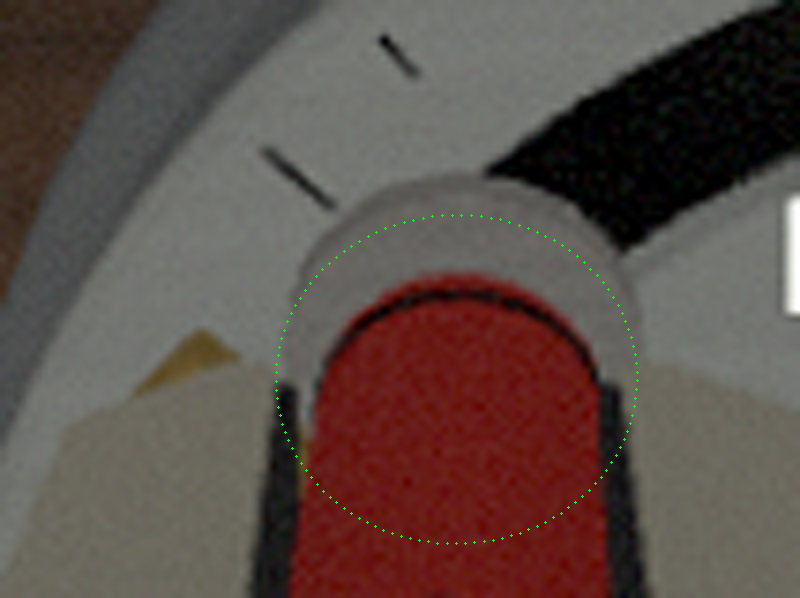

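The collar reaches the line of the stop's face (238,357 to 310,420), so the pin is in contact. The collar sits about 3 mm to -x of the pads, which means the handle leans slightly in the grip. I unload before releasing.

Call:
carry_out:
  rows:
    - [0.0005,0.0008,0,0,0,0]
    - [0.001,0.0016,0,0,0,0]
    - [0.0012,0.0024,0,0,0,0]
    - [0.0012,0.0024,0,0,0,0]

```text
t: 25.92
tool_pos: [0.4766, -0.0999, 0.0668]
orientation: [0.002, -3.138, -0.005]
force: [-2.6, 8.4, 2.4]
opening: 0.0197
gripper_force: 25.0
```

Call:
carry_out:
  rows:
    - [0.0003,0.0008,0,0,0,0]
    - [0.0005,0.0016,0,0,0,0]
    - [0.0005,0.0016,0,0,0,0]

```text
t: 26.3
tool_pos: [0.4766, -0.0996, 0.067]
orientation: [0.002, -3.139, -0.002]
force: [-2.5, 3.8, -2.8]
opening: 0.0191
gripper_force: 24.9
```

Call:
carry_out:
  rows:
    - [0,0,0.0003,0,0,0]
    - [0,0,0.0003,0,0,0]
    - [0,0,0.0003,0,0,0]
    - [0,0,0.0003,0,0,0]
    - [0,0,0.0003,0,0,0]
    - [0,0,0.0003,0,0,0]
  jaw: 145

```text
t: 27.05
tool_pos: [0.4777, -0.1001, 0.0677]
orientation: [-0.002, 3.142, -0.0]
force: [-0.4, 0.9, -0.4]
opening: 0.0403
gripper_force: 0.0
```

```bash
python3 - <<'E'
from h import *
st=robot.read_state(); im=np.ascontiguousarray(robot.read_camera("wrist")[:,:,::-1])
T=st["tool_pos"]; p=wproj(st,[T[0],T[1],.05])[0]; x,y=p.astype(int); print(T,st["force"],st["opening"])
x0,y0=x-60,y-60; a=cv2.resize(im[y0:y0+80,x0:x0+107],(800,598),interpolation=2); print(x0,y0)
cv2.imwrite("pics/c10.png",a)
E
```

```text
[ 0.47772634 -0.10013293  0.06765578] [-0.44964079  0.93078875 -0.39529492] 0.04030406421112869
258 220
```

Call:
carry_out:
  rows:
    - [0,0,-0.01,0,0,0]
    - [0,0,-0.03,0,0,0]
    - [0,0,-0.06,0,0,0]
    - [0,0,-0.09,0,0,0]
    - [0,0,-0.09,0,0,0]
    - [0,0,-0.09,0,0,0]

```text
t: 27.85
tool_pos: [0.4775, -0.1001, 0.1572]
orientation: [0.002, -3.141, -0.0]
force: [0.3, 0.3, -0.4]
opening: 0.0404
gripper_force: 0.0
```

```bash
python3 - <<'E'
from h import *
st=robot.read_state(); im=np.ascontiguousarray(robot.read_camera("wrist")[:,:,::-1]); cv2.imwrite("pics/w10.png",im)
T=st["tool_pos"]; print(T,st["force"],st["opening"],st["t"])
P=np.array([.4745,-.0995]); p=wproj(st,[*P,.05])[0]; x,y=p.astype(int)
x0,y0=x-53,y-40; a=cv2.resize(im[y0:y0+80,x0:x0+107],(800,598),interpolation=2); print(x0,y0)
cv2.imwrite("pics/c10.png",a)
E
```

```text
[ 0.47749534 -0.100054    0.15723121] [ 0.3275342   0.25478913 -0.40505133] 0.040404522836229424 27.85
266 187
```

View pics/c10.png

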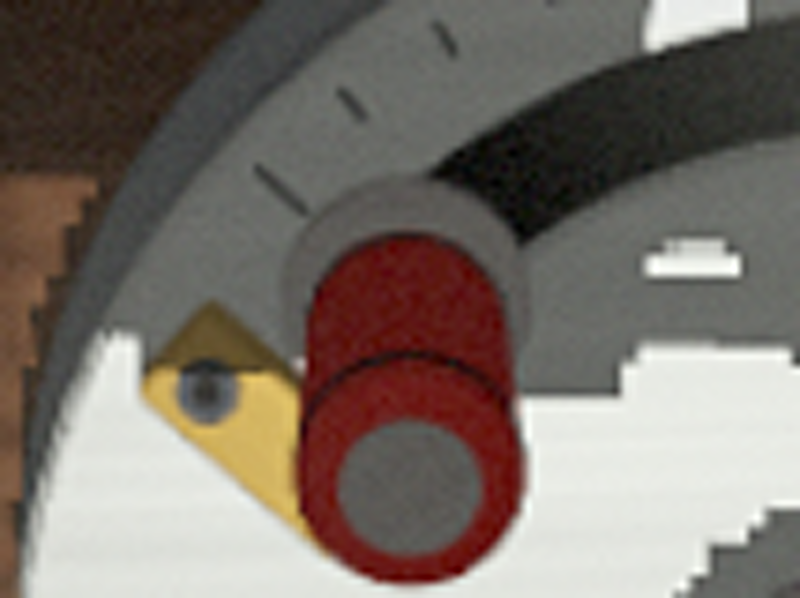

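The view shows the pin standing in the slot with its collar at (406,297) and the stop's face edge running from (210,298) to (305,385). The remaining gap looks like about 0.3 mm, so I check it numerically, along with the tilt.

```bash
python3 - <<'E'
from h import *
st=robot.read_state(); f=lambda x,y:[x/7.477+266-.43,y/7.477+187-.43]
g=lambda x,y,z:wunproj(st,f(x,y),z)[0,:2]
C=np.array([.5227,-.0472])
arc=np.array([g(x,y,.05) for x,y in((283,290),(300,232),(345,188),(406,173),(470,190),(512,235),(530,300))])
cc=least_squares(lambda v:np.hypot(*(arc-v).T)-.013,arc.mean(0)).x; print("collar",cc,"ang",np.degrees(np.arctan2(*(cc-C)[::-1]))%360,np.hypot(*(cc-C)),"res mm",1e3*(np.hypot(*(arc-cc).T)-.013))
print("handle top",g(411,488,.103))
e1,e2=g(210,298,.053),g(305,385,.053); n=np.array([-(e2-e1)[1],(e2-e1)[0]]);n/=np.linalg.norm(n); print("edge",e1,e2,"dist mm",1e3*abs(n@(cc-e1)))
c3=g(145,378,.053);print("thick side",np.hypot(*(c3-e1)), "edge dir",np.degrees(np.arctan2(*(e2-e1)[::-1])))
E
```

```text
collar [ 0.47257685 -0.09884195] ang 225.85504844398773 0.07196680801836301 res mm [-0.45982882 -0.19518586  0.11403426  0.13925228  0.08440253 -0.33726493
 -0.32397545]
handle top [ 0.47383731 -0.09872552]
edge [ 0.47166398 -0.1186183 ] [ 0.48088477 -0.10910159] dist mm 13.105823477182865
thick side 0.010872866233792664 edge dir 45.90478480860424
```

Collar-to-face distance is 13.1 mm against the 13 mm collar radius, so it is touching, and the pin sits on the centre line. A light touch on the handle top will confirm it is fully home (top at 0.103).

Call:
carry_out:
  rows:
    - [0.004,0.001,0,0,0,0]
    - [0.004,0.001,0,0,0,0]
    - [0.004,0.001,0,0,0,0]
    - [0.004,0.001,0,0,0,0]
    - [0.004,0.001,0.015,0,0,0]
    - [0.004,0.001,0.03,0,0,0]
    - [0.004,0.001,0.042,0,0,0]
    - [0.004,0.001,0.048,0,0,0]
    - [0.004,0.001,0.05,0,0,0]
    - [0.004,0.001,0.051,0,0,0]
    - [0.004,0.001,0.051,0,0,0]
  jaw: 255

```text
t: 29.28
tool_pos: [0.474, -0.0992, 0.1071]
orientation: [-0.002, 3.141, -0.0]
force: [-0.2, 1.3, 0.0]
opening: 0.0003
gripper_force: 0.0
```

Call:
carry_out:
  rows:
    - [0,0,0.001,0,0,0]
    - [0,0,0.002,0,0,0]
    - [0,0,0.002,0,0,0]

```text
t: 29.65
tool_pos: [0.4737, -0.0991, 0.1046]
orientation: [0.001, -3.142, -0.0]
force: [0.2, 0.9, -0.5]
opening: 0.0006
gripper_force: 0.0
```

Call:
carry_out:
  rows:
    - [0,0,0.0005,0,0,0]
    - [0,0,0.001,0,0,0]
    - [0,0,0.001,0,0,0]

```text
t: 30.02
tool_pos: [0.4737, -0.0991, 0.1036]
orientation: [0.001, -3.142, -0.0]
force: [-0.0, 0.9, -0.4]
opening: 0.0007
gripper_force: 0.0
```

Call:
carry_out:
  rows:
    - [0,0,0.0005,0,0,0]
    - [0,0,0.0008,0,0,0]
    - [0,0,0.0008,0,0,0]

```text
t: 30.4
tool_pos: [0.474, -0.0993, 0.1033]
orientation: [-0.002, 3.141, -0.0]
force: [-1.9, -0.5, 4.6]
opening: 0.0008
gripper_force: 2.2
```

Contact at 0.1033, so the pin is fully home. Retreat and hand in.

Call:
carry_out:
  rows:
    - [0,0,-0.003,0,0,0]
    - [0,0,-0.02,0,0,0]
    - [0,0,-0.06,0,0,0]
    - [0,0,-0.1,0,0,0]
    - [0,0,-0.1,0,0,0]
    - [0,0,-0.1,0,0,0]

```text
t: 31.15
tool_pos: [0.4737, -0.0991, 0.2031]
orientation: [-0.002, 3.141, -0.0]
force: [-0.1, 0.1, -0.8]
opening: 0.0005
gripper_force: 0.0
```

```bash
python3 - <<'E'
from plant import robot
print(robot.close_job())
E
```

```text
the job is handed in; nothing more can be done
None
```

The index pin dropped into the hidden hole and was pushed fully home. I then swung it with the plate up to the brass stop, where by my measurement the collar touches, and handed the job in at about 31 s; no verdict was returned.

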